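# Post a spent battery through the self-closing flap of the collection bin

### The job

Put the spent battery lying in the groove on the lid of the battery bin into the bin without picking it up: with one fingertip push the bin's self-closing flap well open while the battery is still on the ledge, and with the other finger push the battery over the sill so that it drops through the opening, keeping the flap open until it has dropped. Then withdraw so that the flap swings shut, and leave the mug, the roll of tape and the food tin beside the bin alone.

Things in the scene. Friction and masses are not known exactly. Their poses are not given: they have to be found in the camera images.
- bin: Clear pantry bin, 278 (x) x 195 (y) x 117 mm high, fixed to the bench; four spent batteries lie on its floor and stay there. On it a grey lid: ledge in front, sloping aluminium flap behind, then a hood. Origin: centre of its underside, on the bench; x from the ledge to the back, y left, z up. Space inside: x -130 to 132, y -90 to 90 mm, floor at z = 3. Nothing overhangs the ledge or the flap.
- groove (a point): Middle of the groove that runs along y across the lid's ledge, 4.5 mm wide, 3.5 deep, at the ledge's level: 121 mm above the bench. Axes as the bin's. The level ledge reaches from 63 mm before the groove to the sill 25 mm behind it, and 102 mm to either side, with a 4 mm high lip along its front and sides.
- sill (a point): Middle of the sill, the ledge's rear edge where the opening begins, at ledge level. Axes as the bin's. The opening is 152 mm wide (y) and 100 mm long (x), between two upright cheek plates 3 mm thick whose tops slope from the sill up to 53 mm above the ledge at the hinge.
- hinge_line (a point): Middle of the flap's hinge pin, 100 behind the sill and 50 above the ledge; the pin runs along the bin's y.
- flap (a joint): Angle of the spring flap in rad: 0 = shut, sloping (27 degrees) from the hinge down and forward to the sill; it grows to at most 1.25 as the flap's lower edge swings inward and down, and reads 1.11 when the flap hangs vertical. A finger needs about 1 to 3 N. A spring shuts it when let go.
- flap_edge (a point): Middle of the flap's lower free edge, at the sill when shut. The flap is an aluminium plate 148 wide, 3 thick and 107 from hinge to edge.
- battery: The spent battery, a green and light grey cylinder 50 long and about 16 across, 23 g, lying across the ledge in the groove, its axis along the bin's y. Origin: on its side, 7.5 from the axis (it turns with the battery); y axis along its length. It rolls out of the groove when pushed toward the sill.
- battery_center (a point): Centre of the battery, about 8 above the ledge at the start.
- mug: Green and white mug, 86 across, 88 high, standing left of the bin. Origin: centre of its underside.
- tape: Roll of tape lying flat, 104 across, 25 high, right of the bin's front. Origin: centre of its underside.
- food_tin: Food tin, 57 across, 72 high, standing right of the bin. Origin: centre of its underside.

How it is judged:
By the outcome, as a careful person would: the job done as asked, in the order asked, and still so for the second after the job is handed in, with the robot touching nothing.
It also fails if it takes over 35 s, if anything falls off the work surface, if the arm or the gripper's body presses on something with over 40 N, if the wrist force passes 120 N, or if a joint passes its speed limit or range.

### The arm

A 6-joint arm with a two-finger parallel gripper is mounted at the origin on a cart in front of the work surface, level with it; the furniture and walls round the work are solid. World frame = base frame: x ahead of the robot, y to its left, z up, the work surface at z = 0. Lengths are in mm, angles in rad, forces in N, time in s.
With the tool pointing down it reaches from about 250 to 800 mm from the base axis. Payload 3.9 kg.
Tool frame: the origin (TCP) lies midway between the tips of the shut fingers; the grasp point (between the pads) lies env.hold_point_z behind it (env.hold_point_z is the distance from the TCP to the grasp point, in mm); z points along the fingers, y is the line along which they close (so a half turn about z gives the same grasp; the last joint's range is limited). The gripper opens to 85 mm and grips with 20 to 120 N. Pads are 22 mm wide; open, the fingers measure 114 mm over their backs; the gripper's body (76 mm by 85 mm) begins 54 mm behind the grasp point. The pads swing forward as they close: fully open they stand 13 mm farther back than shut.
Start: joints at [1.258, 0.26, -0.138, 1.173, 0, 1.571], TCP at [161.55, 499.516, 231.304] pointing down, gripper open.
Joint ranges: [-2.78, 2.78], [-0.83, 1.72], [-1.28, 1.37], [-1.9, 2.12], [-1.57, 1.48], [-3.14, 3.14]. Speed limits (rad/s): [2.57, 2.57, 3.14, 3.14, 3.14, 3.14].

### API

Orientations are given as a unit quaternion [x, y, z, w].
In Python, from station import state, imaging, workorder, env gives the robot as it stands.
- The arm moves only by the shell command python3 -m pendant 'ROWS' [FORCE]. ROWS is JSON, a list of rows, each a list of 3 entries, a list of its own where there are three numbers: the opening, from -1 (shut) to 1 (fully open), then the shift along the tool's x, y, z in cm, then the turn, a rotation vector about the tool's x, y, z in rad. In form: [[fingers, [x, y, z], [ax, ay, az]], ...]. A call has 1 to 20 rows; each row is the pose to reach, as a shift and turn from the pose commanded when the call began, along the tool's axes at that moment; what a row does not reach only later rows make up. A row lasts 1/10 s, in which the tool goes at most 50 mm and 8.59 degrees, less where a joint would pass 70% of its speed; a pose out of reach is approached as far as the arm can. A call with a gripper value outside its range is refused whole. The fingers move at their own pace and stop on an object; FORCE is the grip in N (left out, the last holds). Time passes only in rows, so rows that repeat a pose let the fingers close. It gives the time, the measured TCP pose, the force, the opening and the grip force at its end, in the units of the state.
- state(): the state, without advancing time (a new reading comes with each control period).
- imaging.read_camera(name): name is "scene" or "side" or "wrist"; returns a dict with "pixels" (420x560x3 uint8, red, green, blue), "fx", "fy", "cx", "cy" (pixels), "R" (3x3) and "t" (3): a world point X has camera coordinates R X + t. Camera axes: x right, y down, z forward; pixel columns grow to the right and rows downward; lengths in mm; the calibration is good to about 2 mm. A picture is of the moment at which its call begins. There is no depth.
- workorder.close_job(): hands the job in; it is judged then, once.
The state is a dict: "time": time; "qpos": joint angles; "qd": joint speeds; "tau": joint torques, N m; "tcp_pos": TCP position; "orientation": TCP orientation; "wrist_force": force on the tool from outside, world axes, zero at the start; "torque": the same for the moment, N m; "opening": finger opening in mm; "grip_force": force on a finger pad.
Only numpy, scipy, OpenCV 4.12 (cv2) and the standard library are available. Lean on these libraries where they do the work, as an engineer would, in place of code of your own. Each camera call takes 0.05 s, during which the arm holds its last target. There are 200 camera calls.

## Working session

There is one attempt and no reset: what is moved stays moved. The work goes in short steps, Python scripts to look and compute and a shell command to move; the robot and the scene stay as the last step left them, time stands still between calls to the robot, and variables do not carry over. Pictures are saved under pics/ and viewed, at most 12 in all, crops included, and the job is handed in when it is done.

```bash
ls; mkdir -p pics
python3 - <<'E'
from station import state, imaging, workorder, env
import cv2,numpy as np
print(state()); print(env.hold_point_z)
ims=[]
for n in ["scene","side"]:
    c=imaging.read_camera(n); print(n,c["fx"],c["fy"],c["cx"],c["cy"],c["R"],c["t"])
    cv2.imwrite(f"pics/{n}0.png",c["pixels"][:,:,::-1])
E
```

```text
pics
{'time': 0.0, 'qpos': array([ 1.25799013e+00,  2.60670294e-01, -1.39398994e-01,  1.17269042e+00,
       -8.41385552e-06,  1.57080414e+00]), 'qd': array([-0.00074622, -0.00054532,  0.00044627,  0.00084336,  0.00112993,
        0.00236355]), 'tau': array([-3.43539587e-04, -4.05677211e+01,  2.53922385e+01,  1.88049272e-02,
       -2.68775227e-05, -3.91848346e-06]), 'tcp_pos': array([161.34771086, 498.86421459, 230.4607754 ]), 'orientation': array([ 1.55770005e-01,  9.87792864e-01, -9.70365221e-04, -1.48755077e-04]), 'wrist_force': array([ 0.75976765, -0.07562651,  0.09221818]), 'torque': array([-0.00215669,  0.03606784, -0.01271876]), 'grip_force': 0.0, 'opening': 85.7682934677294}
18.700000000000003
scene 402.50307676928526 402.50307676928526 279.99818479020286 209.40018110634168 [[ 0.78359217 -0.62125171 -0.00544307]
 [-0.46260864 -0.57760094 -0.67258486]
 [ 0.41470057  0.52955024 -0.73999998]] [-402.62288684  370.95262542  817.35792462]
side 504.19426621168265 504.19426621168265 284.1428524034905 212.9344904613917 [[-9.99253088e-01  3.52342711e-02  1.58685864e-02]
 [ 2.65268803e-04  4.16892742e-01 -9.08955649e-01]
 [-3.86418883e-02 -9.08272530e-01 -4.16590706e-01]] [ 545.27930447   80.3404227  1107.02472897]
```

View pics/scene0.png

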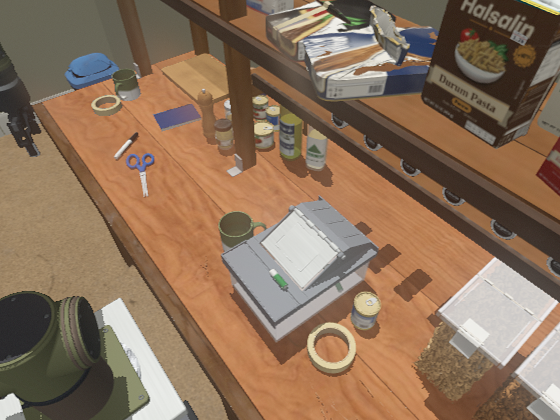

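View pics/side0.png

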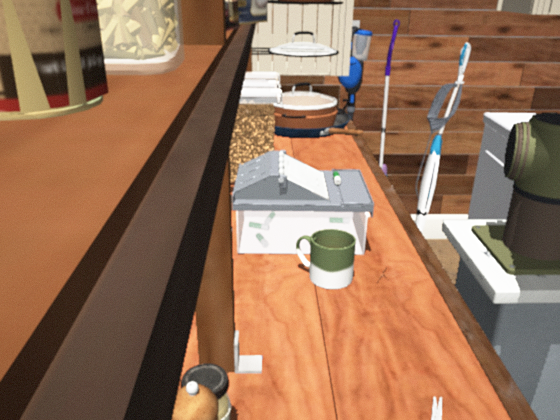

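The scene view shows the bin at about (300,265), with the battery at (279,281), the flap at (300,245), the mug at (236,228), the tin at (366,310) and the tape at (331,347). The side view shows the battery at (337,177). I'll zoom in on the lid.

```bash
cat > h.py <<'E'
import numpy as np,cv2
from station import state, imaging, workorder, env
def ray(c,u,v):
    R=np.array(c["R"]);t=np.array(c["t"]);o=-R.T@t
    d=R.T@np.array([(u-c["cx"])/c["fx"],(v-c["cy"])/c["fy"],1]);return o,d/np.linalg.norm(d)
def onz(c,u,v,z):
    o,d=ray(c,u,v);return o+d*(z-o[2])/d[2]
def tri(c1,p1,c2,p2):
    o1,d1=ray(c1,*p1);o2,d2=ray(c2,*p2)
    s=np.linalg.lstsq(np.c_[d1,-d2],o2-o1,rcond=None)[0]
    a=o1+s[0]*d1;b=o2+s[1]*d2;return (a+b)/2,np.linalg.norm(a-b)
def proj(c,X):
    p=np.array(c["R"])@np.array(X)+np.array(c["t"]);return np.array([c["fx"]*p[0]/p[2]+c["cx"],c["fy"]*p[1]/p[2]+c["cy"]])
E
python3 - <<'E'
from h import *
a=imaging.read_camera("scene");b=imaging.read_camera("side")
print(tri(a,(279,281),b,(337,177)), onz(a,279,281,129), onz(b,337,177,129))
for n,c,(x,y,w,h) in (("a",a,(210,190,190,150)),("b",b,(225,140,160,120))):
    hsv=cv2.cvtColor(c["pixels"],cv2.COLOR_RGB2HSV)
    m=cv2.inRange(hsv,(50,100,60),(80,255,255))
    N,l,s,ce=cv2.connectedComponentsWithStats(m)
    print([(s[i].tolist(),ce[i].round(1)) for i in range(1,N) if s[i][4]>5 and x<ce[i][0]<x+w and y<ce[i][1]<y+h])
    cv2.imwrite(f"pics/{n}1.png",cv2.resize(c["pixels"][y:y+h,x:x+w,::-1],None,fx=4,fy=4,interpolation=cv2.INTER_CUBIC))
E
```

```text
(array([ 425.58503376, -107.92088789,  128.29662691]), np.float64(1.5922389798283112)) [ 426.13819561 -108.3623217   129.        ] [ 425.20386395 -105.33781152  129.        ]
[([275, 275, 11, 11, 36], array([280.1, 279.4]))]
[([334, 172, 4, 4, 13], array([335.2, 173.4]))]
```

View pics/a1.png

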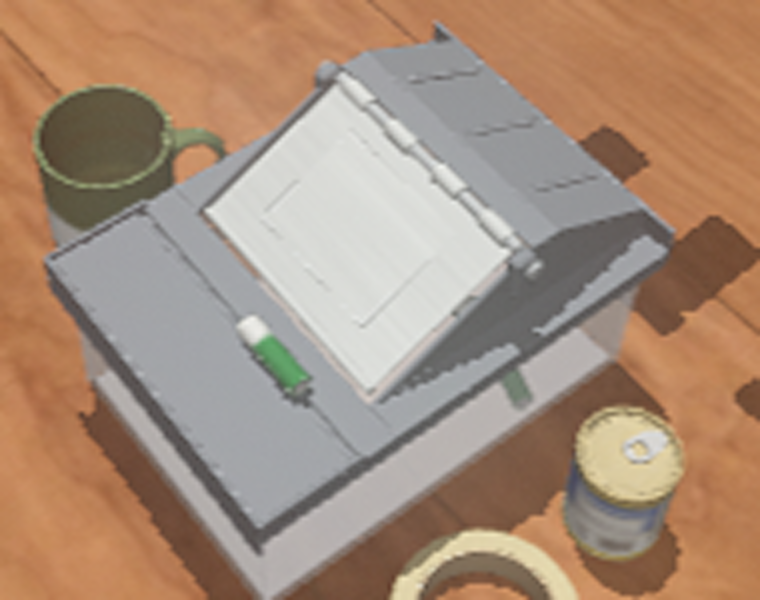

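View pics/b1.png

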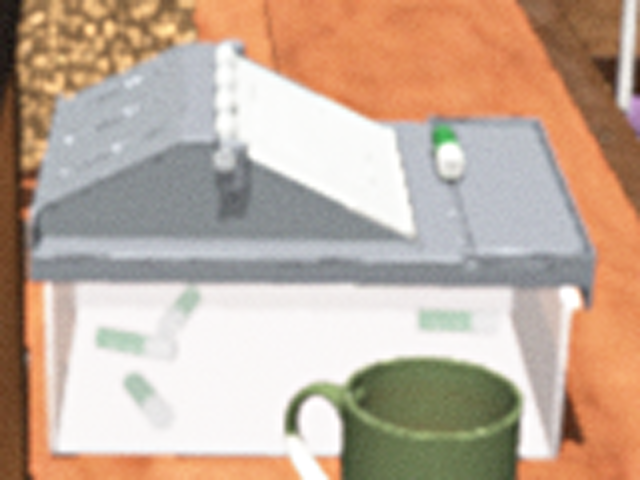

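The crops show the battery from (271,270) to (285,289) in the scene view. The groove line runs from (247,242) to (300,304), the flap edge from (262,242) to (302,288), and the hinge pin from (292,208) to (343,256).

Run:
```python
from h import *
a=imaging.read_camera("scene");b=imaging.read_camera("side")
f=lambda u,v:(210+u/4,190+v/4)
g=lambda u,v:(225+u/4,140+v/4)
for n,p,z in [("bat L",(245,322),129),("bat R",(300,396),129),("groove L",(148,208),121),("groove R",(362,455),121),("flap L",(207,210),122),("flap R",(370,393),122),("pin L",(327,72),171),("pin R",(533,265),171),("lidFL",(48,260),125),("lidFR",(258,525),125)]:
    print(n,onz(a,*f(*p),z).round(1))
print("pairs")
for n,p,q in [("flapL",(207,210),(413,236)),("batWhiteEnd",(245,322),(451,165)),("pinL",(327,72),(225,158)),("lidFL",(48,260),(592,250))]:
    r=tri(a,f(*p),b,g(*q));print(n,r[0].round(1),r[1].round(1))
print("b flapL",onz(b,*g(413,236),122),"b flapR",onz(b,*g(395,127),122), "batends",onz(b,*g(452,172),129),onz(b,*g(440,130),129))
```

```text
bat L [429.4 -77.6 129. ]
bat R [ 423.9 -131.1  129. ]
groove L [436.3  22.7 121. ]
groove R [ 430.  -173.5  121. ]
flap L [ 4.614e+02 -1.000e-01  1.220e+02]
flap R [ 456.2 -149.1  122. ]
pin L [553.6   5.3 171. ]
pin R [ 550.6 -165.4  171. ]
lidFL [370.5  25.  125. ]
lidFR [ 364.2 -172.5  125. ]
pairs
flapL [459.1   0.5 121.2] 5.0
batWhiteEnd [428.1 -77.9 129.7] 1.9
pinL [555.3   8.4 166.4] 1.9
lidFL [370.   26.  123.8] 1.8
b flapL [457.211484     4.41253593 122.        ] b flapR [ 449.0169674  -158.80904472  122.        ] batends [427.88340534 -68.19199453 129.        ] [ 425.9739319  -134.71061036  129.        ]
```

Run:
```python
from h import *
a=imaging.read_camera("scene");b=imaging.read_camera("side")
print("post base",onz(a,243,168,0),onz(b,240,365,0), tri(a,(243,168),b,(240,365)))
for p in [(250,105),(400,205),(540,300)]: print(p,"shelf?",onz(a,*p,0).round(),onz(a,*p,150).round())
y=np.array([.3077,.9515,0]);x=np.array([-.9515,.3077,0])
d=np.array([457,-106,0])-[161.55,499.516,0];print(d@x,d@y)
```

```text
post base [644.25473067 352.6180853    0.        ] [624.77772661 356.22755774   0.        ] (array([6.33577772e+02, 3.51324114e+02, 5.27771460e-01]), np.float64(18.739691218834007))
(250, 105) shelf? [866. 626.   0.] [740. 433. 150.]
(400, 205) shelf? [906. -62.   0.] [ 773. -133.  150.]
(540, 300) shelf? [ 926. -470.    0.] [ 789. -470.  150.]
-467.4379482 -485.2385090000001
```

```bash
python3 -m pendant '[[1,[-2,-2,0],[0,0,0.06]],[1,[-5,-5,0],[0,0,0.15]],[1,[-46.7,-48.5,0],[0,0,1.289]],[1,[-46.7,-48.5,0],[0,0,1.289]],[1,[-46.7,-48.5,0],[0,0,1.289]],[1,[-46.7,-48.5,0],[0,0,1.289]],[1,[-46.7,-48.5,0],[0,0,1.289]],[1,[-46.7,-48.5,0],[0,0,1.289]],[1,[-46.7,-48.5,0],[0,0,1.289]],[1,[-46.7,-48.5,0],[0,0,1.289]],[1,[-46.7,-48.5,0],[0,0,1.289]],[1,[-46.7,-48.5,0],[0,0,1.289]]]' | tail -c 500
```

```text
time: 1.6
tcp_pos: [412.5, -15.5, 231.7]
orientation: [0.718, 0.696, 0.001, 0.0]
wrist_force: [0.8, 1.7, -0.4]
opening: 85.3
grip_force: 0.0
```

```bash
python3 -m pendant '[[1,[-4,2,0],[0,0,0]],[1,[-8.4,4.2,0],[0,0,0]],[1,[-8.4,4.2,0],[0,0,0]],[1,[-8.4,4.2,0],[0,0,0]],[1,[-8.4,4.2,0],[0,0,0]]]' | tail -c 500
python3 - <<'E'
from h import *
a=imaging.read_camera("scene");b=imaging.read_camera("side");w=imaging.read_camera("wrist")
A=cv2.resize(a["pixels"][150:350,190:400],None,fx=2,fy=2,interpolation=cv2.INTER_CUBIC)
B=cv2.resize(b["pixels"][60:260,200:410],None,fx=2,fy=2,interpolation=cv2.INTER_CUBIC)
cv2.imwrite("pics/c2.png",np.hstack([A[:,:380],B])[:,:800,::-1]); cv2.imwrite("pics/w2.png",w["pixels"][:,:,::-1])
E
```

```text
time: 2.1
tcp_pos: [450.6, -97.9, 231.1]
orientation: [0.718, 0.696, -0.0, -0.001]
wrist_force: [-0.2, 0.3, 1.1]
opening: 85.4
grip_force: 0.0
```

View pics/c2.png

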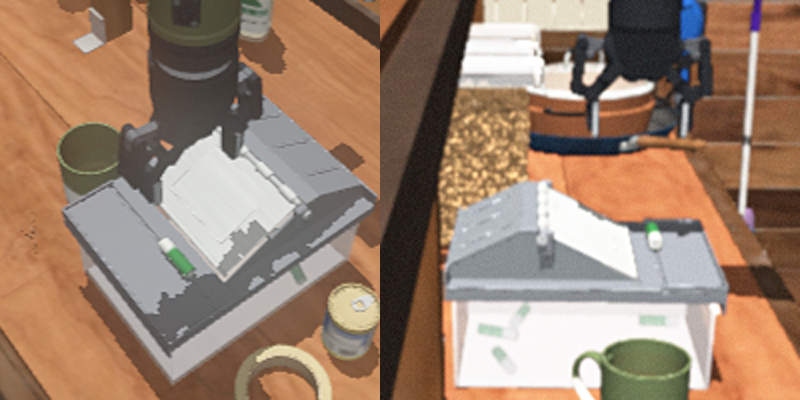

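View pics/w2.png

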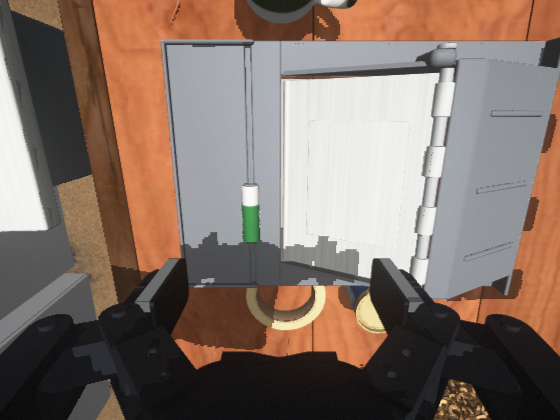

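The wrist view shows the battery at column 251, rows 184–242, with the sill at column 282. The flap spans columns 283–440. The side crop shows finger knuckles bulging outward, from (577,90) against a tip at (595,135), so I need to measure them.

Run:
```python
from h import *
b=imaging.read_camera("side");w=imaging.read_camera("wrist");s=state()
print(s["tcp_pos"],s["time"])
P=s["tcp_pos"];e=np.array([.9995,-.031,0]);n=np.array([.031,.9995,0])
for nm,p in dict(tipL=(595,135),tipL2=(602,135),tipR=(684,135),tipRo=(692,135),knL_low=(578,92),knL_mid=(572,75),knL_top=(578,42),knR_low=(702,95),knR_mid=(711,72),body=(612,78)).items():
    o,d=ray(b,200+(p[0]-380)/2,60+p[1]/2)
    X=o+d*(((P-o)@n)/(d@n)); print(nm,"along x",((X-P)@e).round(1),"above tcp",(X-P)[2].round(1))
print("WRIST")
for nm,(u,v),z in [("bat end L",(250,184),129),("bat end R",(252,242),129),("bat left edge",(243,215),129),("bat right edge",(260,215),129),("groove",(250,60),121),("groove",(250,120),121),("sill L",(281,80),121),("sill R",(283,262),121),("pinL",(449,55),171),("pinR",(419,275),171),("lidFL",(165,42),125),("lidFR",(188,287),125)]:
    X=onz(w,u,v,z);print(nm,X.round(1),"tool y",((X-P)@e).round(1),"tool x",((X-P)@n).round(1))
```

```text
[450.98932234 -97.57547899 231.49617901] 2.35
tipL along x 45.2 above tcp 12.3
tipL2 along x 37.7 above tcp 12.4
tipR along x -49.8 above tcp 13.7
tipRo along x -58.4 above tcp 13.8
knL_low along x 64.6 above tcp 58.0
knL_mid along x 71.4 above tcp 75.6
knL_top along x 66.1 above tcp 109.5
knR_low along x -65.6 above tcp 56.8
knR_mid along x -73.1 above tcp 80.9
body along x 29.6 above tcp 73.1
WRIST
bat end L [428.3 -77.4 129. ] tool y -23.3 tool x 19.5
bat end R [ 427.2 -127.9  129. ] tool y -22.9 tool x -31.1
bat left edge [ 421.  -103.5  129. ] tool y -29.8 tool x -6.9
bat right edge [ 435.1 -103.9  129. ] tool y -15.7 tool x -6.8
groove [432.7  15.4 121. ] tool y -21.8 tool x 112.3
groove [430.3 -27.8 121. ] tool y -22.8 tool x 69.1
sill L [455.5   0.8 121. ] tool y 1.4 tool x 98.4
sill R [ 453.1 -151.4  121. ] tool y 3.8 tool x -53.8
pinL [555.7   6.6 171. ] tool y 101.4 tool x 107.4
pinR [ 552.2 -139.8  171. ] tool y 102.5 tool x -39.1
lidFL [372.1  28.4 125. ] tool y -82.8 tool x 123.5
lidFR [ 366.3 -171.9  125. ] tool y -82.3 tool x -76.9
```

```bash
cat > m.py <<'E'
import numpy as np, itertools
# tool-frame sample points (u=tool y, v=tool x, h=up from open tip)
def pts(o):
    i=o/2; F=[(i+a,v,h) for a in (0,9) for v in (-11,0,11) for h in (0,)]+[(i+a,v,h) for a in (0,13) for v in(-11,0,11) for h in (12,25,38)]
    K=[(i+22+3,v,45) for v in (-13,0,13)]+[(i+30,v,h) for v in (-13,0,13) for h in (63,75,85,95)]
    return np.array(F,float),np.array(K,float)
B=np.array([(u,v,h) for u in (-43,0,43) for v in(-43,0,43) for h in (60,80,100)],float)
def frame(g,b,a=0):
    ty=np.array([np.sin(g),np.cos(g)*np.cos(b),-np.cos(g)*np.sin(b)])
    up=np.array([0,np.sin(b),np.cos(b)])
    if a: 
        Ry=np.array([[np.cos(a),0,np.sin(a)],[0,1,0],[-np.sin(a),0,np.cos(a)]]); ty=Ry@ty;up=Ry@up
    tx=np.cross(ty,-up)
    return tx,ty,up
def ev(g,b,a,o,yb,back=0,tipz=2):
    tx,ty,up=frame(g,b,a);M=lambda p:p[:,1:2]*tx+p[:,:1]*ty+p[:,2:]*up
    F,K=pts(o);m=np.array([-1,1,1]);m2=m
    front=M(F*m2); low=front[:,2].min()
    k=front[front[:,2]<low+14][:,0].argmax(); c=front[front[:,2]<low+14][k]
    org=np.array([-8-back-c[0],yb-c[1],tipz-low])   # open-tip mid point, sill frame
    R=M(F)+org; KK=np.vstack([M(K),M(B)])+org; allp=np.vstack([R,KK])
    d=R-[100,0,50]; r=np.hypot(d[:,0],d[:,2]); ok=(r<104)&(d[:,2]<0)
    th=np.degrees(np.arctan2(-d[:,2],-d[:,0])).copy(); j=np.where(ok,th,-99).argmax()
    hc=np.where(allp[:,2]<55,93-allp[:,0],np.maximum(93-allp[:,0],allp[:,2]-57)).min()
    top=np.clip(allp[:,0],0,100)*.53+2
    cc=np.where((allp[:,2]<top)&(allp[:,0]>-5),73.5-np.abs(allp[:,1]),99).min()
    fk=np.vstack([M(K*m2)])+org; 
    lc=min(fk[:,2].min(),KK[:,2].min()+60)
    return np.radians(th[j]-26.6),r[j],hc,cc,lc,org,R[j]
if __name__=="__main__":
    res=[]
    for g,b,a,o,yb in itertools.product(range(0,91,10),range(-50,51,10),(-20,-10,0,10),(70,78,85),(-45,-30,-15)):
        e=ev(*np.radians([g,b,a]),o,yb)
        if e[2]>3 and e[3]>4 and e[4]>8 and e[1]<98: res.append((e[0],g,b,a,o,yb,e))
    res.sort(key=lambda r:-r[0])
    for r in res[:12]: 
        s=ev(*np.radians(r[1:4]),*r[4:6],back=20)
        print(np.round(r[0],2),r[1:6],[np.round(q,1) for q in r[6][1:]],"| back20 th",s[0].round(2),s[1].round())
    for r in [r for r in res if r[2]==0 and r[3]==0][:4]: print(np.round(r[0],2),r[1:6])
E
python3 m.py
```

```text
0.72 (60, 50, -20, 85, -45) [np.float64(58.2), np.float64(3.0), np.float64(5.8), np.float64(29.2), array([ 32.2, -31.3,   8. ]), array([78.1, -8.7, -4. ])] | back20 th 0.45 68.0
0.68 (60, 40, -10, 85, -45) [np.float64(54.5), np.float64(4.1), np.float64(10.3), np.float64(38.8), array([ 26.3, -21.4,   1.9]), array([77.4, -9. ,  0.4])] | back20 th 0.43 82.0
0.65 (50, 40, -20, 85, -45) [np.float64(50.1), np.float64(12.4), np.float64(12.6), np.float64(36.2), array([ 28.6, -24.1,   4.1]), array([77.7, -5.2,  5.1])] | back20 th 0.39 79.0
0.64 (60, 40, -20, 85, -45) [np.float64(54.3), np.float64(7.5), np.float64(18.7), np.float64(33.2), array([ 31.3, -28.7,   9.4]), array([75.8, -1.7,  1.5])] | back20 th 0.37 66.0
0.64 (80, 20, -10, 85, -45) [np.float64(40.8), np.float64(3.2), np.float64(42.4), np.float64(41.1), array([ 32.4, -27.9,  11.8]), array([81.7, -9.3, 13.6])] | back20 th 0.3 53.0
0.64 (80, 20, -10, 85, -30) [np.float64(40.8), np.float64(3.2), np.float64(57.4), np.float64(41.1), array([ 32.4, -12.9,  11.8]), array([81.7,  5.7, 13.6])] | back20 th 0.3 53.0
0.64 (80, 20, -10, 85, -15) 
[... 453 characters left out ...]
6]), array([ 84.6, -30. ,  19.9])] | back20 th 0.24 46.0
0.63 (90, 20, -10, 85, -15) [np.float64(33.8), np.float64(6.4), np.float64(37.8), np.float64(40.2), array([ 33.2, -25.3,  14.6]), array([ 84.6, -15. ,  19.9])] | back20 th 0.24 46.0
0.63 (90, 30, -10, 85, -45) [np.float64(33.8), np.float64(3.1), np.float64(9.4), np.float64(36.6), array([ 32.9, -54.5,  16.4]), array([ 84.6, -45. ,  19.9])] | back20 th 0.24 46.0
0.63 (90, 30, -10, 85, -30) [np.float64(33.8), np.float64(3.1), np.float64(24.4), np.float64(36.6), array([ 32.9, -39.5,  16.4]), array([ 84.6, -30. ,  19.9])] | back20 th 0.24 46.0
0.61 (70, 0, 0, 78, -45)
0.61 (70, 0, 0, 78, -30)
0.61 (70, 0, 0, 78, -15)
0.6 (60, 0, 0, 85, -45)
```

The knuckles have to stay ahead of the hinge. A vertical tool along the bin's x still gives a flap angle of about 0.6 rad, so I'll use that. First I descend with the front finger behind the battery and the rear finger on the flap.

```bash
python3 -m pendant '[[1,[-0.6,0.4,3],[0,0,0]],[1,[-0.6,0.4,6],[0,0,0]],[1,[-0.6,0.4,8],[0,0,0]],[1,[-0.6,0.4,9],[0,0,0]],[1,[-0.6,0.4,10],[0,0,0]],[1,[-0.6,0.4,11],[0,0,0]],[1,[-0.6,0.4,11.5],[0,0,0]],[1,[-0.6,0.4,11.5],[0,0,0]],[1,[-0.6,0.4,11.5],[0,0,0]]]' | tail -c 500
python3 - <<'E'
from h import *
a=imaging.read_camera("scene");b=imaging.read_camera("side");w=imaging.read_camera("wrist")
A=cv2.resize(w["pixels"],(400,300))
B=cv2.resize(b["pixels"][100:200,220:350],None,fx=4,fy=4,interpolation=cv2.INTER_CUBIC)
A=np.vstack([A,cv2.resize(a["pixels"][200:313,210:360],(398,300))[:,:].copy() if 0 else cv2.resize(a["pixels"][190:310,210:370],(400,300))])
B=np.vstack([B[:,:400],np.zeros((200,400,3),np.uint8)])
cv2.imwrite("pics/c3.png",np.hstack([A,B])[:,:,::-1]); print(state()["tcp_pos"],state()["wrist_force"])
E
```

```text
time: 3.25
tcp_pos: [454.6, -104.6, 116.4]
orientation: [0.718, 0.696, -0.0, -0.0]
wrist_force: [-1.3, 0.7, 0.9]
opening: 85.2
grip_force: 0.6
[ 454.63390371 -104.68093569  116.44802491] [-2.07931656  0.39778373  0.06627208]
```

View pics/c3.png

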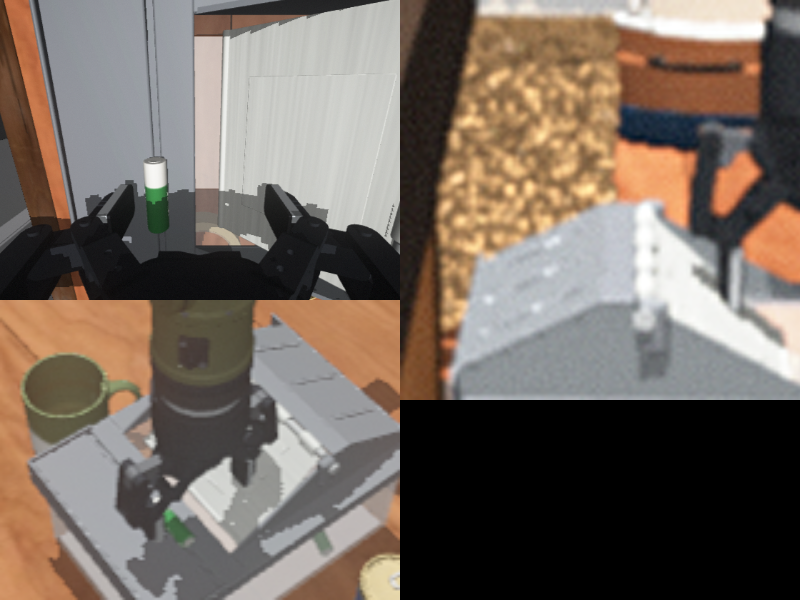

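The wrist view shows the flap partly open, with a gap at columns 195–222. The battery, at column 157, is still untouched in its groove, clear of the front finger at column 130. Next I lower the last 5 mm and move slowly forward.

```bash
python3 -m pendant '[[1,[0,0,0.25],[0,0,0]],[1,[0,0,0.5],[0,0,0]],[1,[0,0.2,0.5],[0,0,0]],[1,[0,0.4,0.5],[0,0,0]],[1,[0,0.6,0.5],[0,0,0]],[1,[0,0.7,0.5],[0,0,0]],[1,[0,0.8,0.5],[0,0,0]],[1,[0,0.9,0.5],[0,0,0]],[1,[0,1.0,0.5],[0,0,0]],[1,[0,1.1,0.5],[0,0,0]],[1,[0,1.2,0.5],[0,0,0]],[1,[0,1.3,0.5],[0,0,0]],[1,[0,1.4,0.5],[0,0,0]]]' | tail -c 500
python3 - <<'E'
from h import *
a=imaging.read_camera("scene");w=imaging.read_camera("wrist")
A=cv2.resize(w["pixels"],(400,300));B=cv2.resize(a["pixels"][190:310,210:370],(400,300))
cv2.imwrite("pics/c4.png",np.hstack([A,B])[:,:,::-1]); print(state()["tcp_pos"],state()["wrist_force"])
E
```

```text
time: 4.7
tcp_pos: [468.9, -105.1, 111.2]
orientation: [0.718, 0.696, -0.0, -0.0]
wrist_force: [-3.5, -0.4, 0.5]
opening: 85.3
grip_force: 1.1
[ 469.13283506 -105.17446166  111.26766959] [-2.35309966  0.2325525   0.23820936]
```

View pics/c4.png

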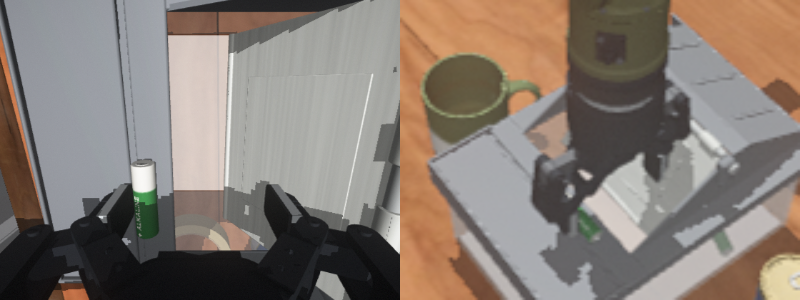

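The battery (column 144) is out of the groove and against the front finger. The sill is at column 170, and the flap stands well open with a gap from 170 to 228. I'll push on and narrow the gripper slightly at the end so the knuckles stay off the hinge.

```bash
python3 -m pendant '[[1,[0,0.15,0],[0,0,0]],[1,[0,0.3,0],[0,0,0]],[1,[0,0.45,0],[0,0,0]],[1,[0,0.6,0],[0,0,0]],[1,[0,0.7,0],[0,0,0]],[1,[0,0.8,0],[0,0,0]],[1,[0,0.9,0],[0,0,0]],[1,[0,1.0,0],[0,0,0]],[1,[0,1.0,0],[0,0,0]]]' | tail -c 500
python3 - <<'E'
from h import *
a=imaging.read_camera("side");w=imaging.read_camera("wrist")
A=cv2.resize(w["pixels"],(400,300));B=cv2.resize(a["pixels"][120:240,210:370],(400,300))
cv2.imwrite("pics/c5.png",np.hstack([A,B])[:,:,::-1]); print(state()["tcp_pos"],state()["wrist_force"])
E
```

```text
time: 5.7
tcp_pos: [478.0, -105.4, 111.2]
orientation: [0.718, 0.696, -0.001, -0.001]
wrist_force: [-6.4, 0.4, 1.1]
opening: 85.4
grip_force: 2.7
[ 478.03649527 -105.38947034  111.18042396] [-5.9430426   0.16662416  1.18677369]
```

View pics/c5.png

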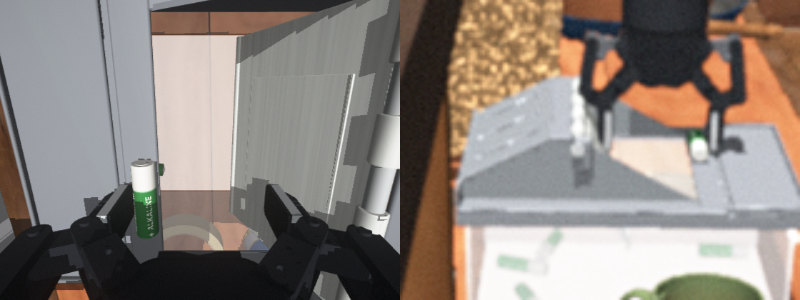

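The flap is wide open, with a gap from column 155 to 235. The battery, at column 146, sits just before the sill, pressed by the front finger. For the last centimetre I advance the tool and partly close the gripper, so the rear finger stays where it is.

```bash
python3 -m pendant '[[0.96,[0,0.1,-0.05],[0,0,0]],[0.92,[0,0.2,-0.1],[0,0,0]],[0.88,[0,0.3,-0.15],[0,0,0]],[0.84,[0,0.4,-0.15],[0,0,0]],[0.8,[0,0.5,-0.2],[0,0,0]],[0.77,[0,0.6,-0.2],[0,0,0]],[0.77,[0,0.6,-0.2],[0,0,0]],[0.77,[0,0.6,-0.2],[0,0,0]]]' | tail -c 500
python3 - <<'E'
from h import *
a=imaging.read_camera("side");w=imaging.read_camera("wrist")
A=cv2.resize(w["pixels"],(400,300));B=cv2.resize(a["pixels"][120:240,210:370],(400,300))
cv2.imwrite("pics/c6.png",np.hstack([A,B])[:,:,::-1]); print(state()["tcp_pos"],state()["wrist_force"])
E
```

```text
time: 6.6
tcp_pos: [483.0, -105.6, 114.4]
orientation: [0.718, 0.696, -0.001, -0.001]
wrist_force: [-12.1, 0.2, 11.0]
opening: 75.6
grip_force: 7.0
[ 482.94206658 -105.5481765   114.39175491] [-12.94286773   0.93476294  10.74154468]
```

View pics/c6.png

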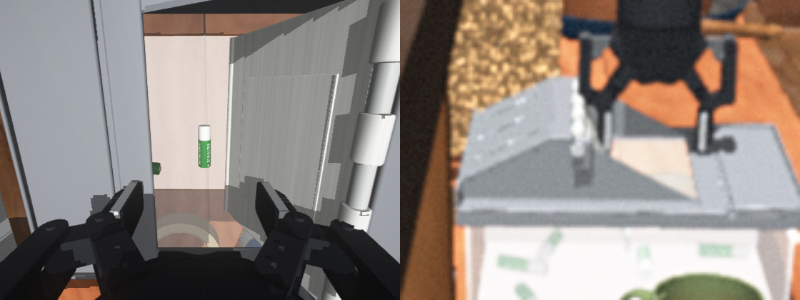

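The battery lies on the bin floor at wrist pixel (204,145), having dropped through while the flap was held open. The 12 N force means light contact near the hinge, so I'll back off a little and then lift away.

```bash
python3 -m pendant '[[0.77,[0,-0.5,0],[0,0,0]],[0.77,[0,-1.0,0],[0,0,0]],[0.77,[0,-1.0,-1],[0,0,0]],[0.77,[0,-1.0,-2],[0,0,0]],[0.77,[0,-1.0,-3],[0,0,0]],[0.77,[0,-1.0,-4],[0,0,0]],[0.77,[0,-1.0,-6],[0,0,0]],[0.77,[0,-1.0,-9],[0,0,0]],[0.77,[0,-2,-12],[0,0,0]],[0.77,[0,-6,-13],[0,0,0]],[0.77,[0,-10,-13],[0,0,0]],[0.77,[0,-14,-13],[0,0,0]],[0.77,[0,-14,-13],[0,0,0]],[0.77,[0,-14,-13],[0,0,0]],[0.77,[0,-14,-13],[0,0,0]]]' | tail -c 500
python3 - <<'E'
from h import *
a=imaging.read_camera("scene");w=imaging.read_camera("side")
A=cv2.resize(w["pixels"][130:295,210:430],(400,300));B=cv2.resize(a["pixels"][180:375,200:400],(400,390))[:300]
B=cv2.resize(a["pixels"][180:390,190:400],(400,400));A=np.vstack([A,np.zeros((100,400,3),np.uint8)])
cv2.imwrite("pics/c7.png",np.hstack([A,B])[:,:,::-1]); print(state()["tcp_pos"],state()["wrist_force"])
E
```

```text
time: 8.2
tcp_pos: [347.1, -101.7, 244.2]
orientation: [0.718, 0.696, 0.001, 0.001]
wrist_force: [-0.2, 1.0, 0.6]
opening: 75.7
grip_force: 0.0
[ 346.79530171 -101.57807647  243.666487  ] [0.6433478  0.11782577 0.52110735]
```

View pics/c7.png

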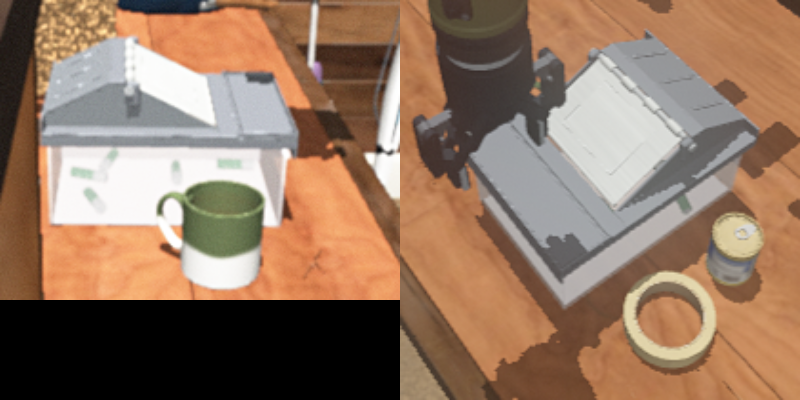

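The flap is shut and five batteries lie in the bin; the new one is at (177,172) in the left image. The mug, tape and tin are where they were, and the arm is clear.

```bash
python3 -c "
from station import workorder
print(workorder.close_job())"
```

```text
the job is handed in; nothing more can be done
None
```

The battery was pushed over the sill and dropped into the bin while the flap was held open; the flap then swung shut, the mug, tape and tin were left alone, and the job is handed in, with only a light touch (about 12 N) near the hinge at the end of the push.

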